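# Shut the sample locker and shoot its bolt home

### The job

Close the lid of the sample locker all the way, then slide the barrel bolt on its front across, through the eye on the lid and into the keeper, until it is home against the spring pin inside: press it clearly into the spring, but gently, without ramming the pin against its hard stop. Let go so that the bolt stays there with the lid shut, and leave the things standing round it alone.

Things in the scene. Friction and masses are not known exactly. Their poses are not given: they have to be found in the camera images.
- locker: Low grey steel box 160 (x) x 240 (y) x 70 mm, fixed to the worktop, with a lower ledge 45 mm high along its front (-x) side that carries the bolt. Origin: centre of the box's underside (ledge not counted), on the worktop. Axes: +x to the back, where the lid is hinged; +y the way the bolt shoots; z up.
- lid (a joint): Lid angle in rad, 0 = shut, grows as its front lifts. The hinge line is parallel to the locker's y axis at x = +80, z = 71 mm in the locker's frame. Stiff hinge: the lid stays where it is left; pushing it down at the front edge takes 1 to 3 N. Shut, the lid's top is at z = 80 mm.
- lid_front (a point): Middle of the top of the lid's front steel bar (25 x 240 mm), 147.5 mm from the hinge line, 9 mm above the lid's plane; x = -67.5, y = 0, z = 80 mm in the locker's frame when shut. Steel frame round a clear pane. In front of it, at y = +37 mm, hangs a lug 30 x 10 mm with an eye 18 mm wide, 15 mm high, in line with the bolt only when the lid is fully shut.
- bolt (a joint): Bolt travel in m, 0 = fully drawn back, grows along the locker's +y. Dry drag of about 8 N all the way; it stays where it is left. The nose of the 12 mm bar is at y = 18 mm + travel: it enters the lid's eye (y = 32 to 42 mm) at 14 mm of travel, the keeper's mouth at 32 mm, and meets the hidden spring pin somewhere between 44 and 68 mm, different each time (see the keeper).
- knob (a point): Centre of the grip of the bolt's knob: an upright black cylinder 16 mm in diameter, 36 mm tall (z = 102 to 138 mm, this point at 120 mm), on a thin stem on the bolt; at x = -105, y = -90 mm + travel in the locker's frame. Nothing of the locker near it stands higher than 85 mm once the lid is shut.
- keeper: Steel block 34 x 66 x 36 mm on the ledge. Origin: mouth of its 18 mm bore, x = -105, y = 50, z = 62 mm in the locker's frame; the bore runs along +y. In it is a spring pin: when the bolt meets it the push needed steps up by 1.5 N, then rises 1 N per mm over 5 mm to a hard stop. Home: it presses back with over 3 N (in by over 1.5 mm). Over 15 N on it is ramming.
- flask_mid (a point): Conical flask, 67 mm wide, 108 mm tall, a bystander; point half-way up.
- small_bottle_mid (a point): Small white bottle with a screw cap, 48 mm wide, 75 mm tall, a bystander; point half-way up.
- dishes_mid (a point): Stack of three glass dishes, 104 mm wide, 78 mm tall, a bystander; point half-way up.

How it is judged:
By the outcome, as a careful person would: the job done as asked, in the order asked, and still so for the second after the job is handed in, with the robot touching nothing.
It also fails if it takes over 70 s, if anything falls off the work surface, if the arm or the gripper's body presses on something with over 40 N, if the wrist force passes 120 N, or if a joint passes its speed limit or range.

### The arm

A 6-joint arm with a two-finger parallel gripper is mounted at the origin on a cart in front of the work surface, level with it; the furniture and walls round the work are solid. World frame = base frame: x ahead of the robot, y to its left, z up, the work surface at z = 0. Lengths are in m, angles in rad, forces in N, time in s.
With the tool pointing down it reaches from about 0.25 to 0.725 m from the base axis. Payload 4 kg.
Tool frame: the origin (TCP) lies at the very end of the fingers, on their centre line; the grasp point (between the pads) lies 19 mm behind it; x points along the fingers, z is the direction in which the jaws open and shut, and the axes are right-handed (so a half turn about x gives the same grasp; the last joint's range is limited). The gripper opens to 85 mm and grips with 20 to 120 N. Pads are 22 mm wide; open, the fingers measure 114 mm over their backs; the gripper's body (76 mm by 85 mm) begins 54 mm behind the grasp point. The pads swing forward as they close: fully open they stand 13 mm farther back than shut.
Start: joints at [1.281, 0.241, 0.005, 1.335, 0, 1.571], TCP at [0.143, 0.479, 0.231] pointing down, gripper open.
Joint ranges: [-2.72, 2.72], [-1.05, 1.87], [-1.09, 1.28], [-1.99, 2.15], [-1.42, 1.44], [-3.14, 3.14]. Speed limits (rad/s): [2.79, 2.79, 3.14, 3.14, 3.14, 3.14].

### API

Orientations are given as a unit quaternion [x, y, z, w].
In Python, from workcell import bot gives the robot as it stands.
- The arm moves only by the tool apply_moves, never from a script. Its argument "targets" is one flat list of numbers, 7 for each row, row after row: the shift along the tool's x, y, z in units of 25 cm (1.0 is 25 cm), then the turn, a rotation vector about the tool's x, y, z in units of 0.5 rad (1.0 is 0.5 rad), then the opening, from 0 (shut) to 1 (fully open). In form: [tx, ty, tz, wx, wy, wz, claw, tx, ty, tz, wx, wy, wz, claw, ...]. A call has 1 to 12 rows; each row is the pose to reach, as a shift and turn from the pose commanded when the call began, along the tool's axes at that moment; what a row does not reach only later rows make up. A row lasts 1/12 s, in which the tool goes at most 41.7 mm and 7.16 degrees, less where a joint would pass 70% of its speed; a pose out of reach is approached as far as the arm can. A call with a number of a shift or a turn outside -1 to 1 is refused whole. A call with a gripper value outside its range is refused whole. The fingers move at their own pace and stop on an object; the grip force is fixed at half the most. Time passes only in rows, so rows that repeat a pose let the fingers close. It gives the time, the measured TCP pose, the force and the opening at its end, in the units of the state.
- bot.get_obs(): the state, without advancing time (a new reading comes with each control period).
- bot.camera(name): name is "scene" or "side" or "wrist"; returns (picture, depth): 384x512x3 uint8, red, green, blue; 384x512 float32, m along the optical axis (not along the pixel's ray), 0 where there is no reading.
- bot.camera_params(name): a dict with "fx", "fy", "cx", "cy" (pixels), "dist" ([k1, k2, p1, p2, k3] as OpenCV has them; the pictures are not rectified), "T" (4x4, takes a point from camera to world coordinates); the wrist camera has in their place "tool_from_camera" (4x4, takes a point from camera to tool coordinates, whose origin is the TCP and whose axes are the tool frame's). Camera axes: x right, y up, looking along -z (the intrinsics and any distortion apply to the point x, -y, -z); pixel columns grow to the right and rows downward; lengths in m; the calibration is good to about 2 mm. A picture is of the moment at which its call begins: read the wrist's pose just before it. camera_params takes no time and is no camera call.
- bot.job_done(): hands the job in, once; it reports no verdict.
The state is a dict: "clock": time; "joint_pos": joint angles; "joint_vel": joint speeds; "tau": joint torques, N m; "eef_pos": TCP position; "tool_rot": TCP orientation; "ft_force": force on the tool from outside, world axes, zero at the start; "ft_torque": the same for the moment, N m; "grip_width": finger opening in m.
Only numpy, scipy, OpenCV 4.12 (cv2) and the standard library are available. Lean on these libraries where they do the work, as an engineer would, in place of code of your own. Each camera call takes 0.05 s, during which the arm holds its last target.

## Working session

There is one attempt and no reset: what is moved stays moved. The work goes in short steps, Python scripts to look and compute and a tool call to move; the robot and the scene stay as the last step left them, time stands still between calls to the robot, and variables do not carry over. Pictures are saved under pics/ and viewed, and the job is handed in when it is done.

Besides the shell and the picture viewer there is one more tool, called after "Call:" in YAML: its name, and indented under it one key for each argument. apply_moves: Moves the arm, as the interface text tells. Its arguments: {"type":"object","properties":{"targets":{"type":"array"}},"required":["targets"]}

```bash
mkdir -p pics; ls
python3 - <<'E'
from workcell import bot
import cv2,numpy as np
o=bot.get_obs()
for k,v in o.items(): print(k,np.round(v,4))
for n in ["scene","side","wrist"]:
    p,d=bot.camera(n); cv2.imwrite(f"pics/{n}0.png",p[:,:,::-1]); np.savez(f"{n}0.npz",p=p,d=d)
    c=bot.camera_params(n); print(n,{k:np.round(v,4).tolist() for k,v in c.items()})
E
```

```text
pics
clock 0.0
joint_pos [1.281  0.2414 0.0037 1.3352 0.     1.5708]
joint_vel [ 0.0004  0.0023  0.0003  0.0012  0.0008 -0.    ]
tau [-1.00000e-04 -3.72316e+01  2.52409e+01  1.68000e-02  2.00000e-04
  0.00000e+00]
eef_pos [0.1427 0.4785 0.2304]
tool_rot [-0.423   0.5676  0.4221  0.5664]
ft_force [ 1.5304 -1.014  -0.2546]
ft_torque [ 0.0194  0.0453 -0.0341]
grip_width 0.0856
scene {'fx': 401.229, 'fy': 401.229, 'cx': 248.0586, 'cy': 189.2831, 'dist': [0.0104, 0.0, 0.0, 0.0, 0.0], 'T': [[0.6427, 0.4599, -0.6127, -0.0982], [-0.766, 0.3737, -0.523, -0.8134], [-0.0116, 0.8055, 0.5925, 0.7572], [0.0, 0.0, 0.0, 1.0]]}
side {'fx': 413.2748, 'fy': 413.2748, 'cx': 254.2919, 'cy': 191.1903, 'dist': [-0.1382, 0.0, 0.0, 0.0, 0.0], 'T': [[0.8796, 0.2935, -0.3744, 0.0371], [-0.4753, 0.5102, -0.7167, -1.2178], [-0.0193, 0.8084, 0.5883, 0.913], [0.0, 0.0, 0.0, 1.0]]}
wrist {'fx': 284.8625, 'fy': 284.8625, 'cx': 253.6732, 'cy': 186.7123, 'dist': [-0.0682, 0.0, 0.0, 0.0, 0.0], 'tool_from_camera': [[-0.0005, 0.2852, -0.9585, -0.1426], [0.0007, 0.9585, 0.2852, 0.0733], [1.0, -0.0005, -0.0007, 0.0006], [0.0, 0.0, 0.0, 1.0]]}
```

View pics/scene0.png

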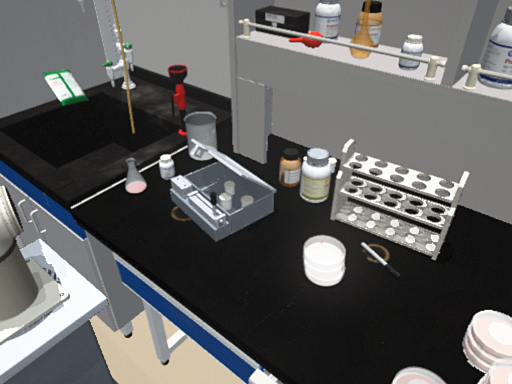

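View pics/side0.png

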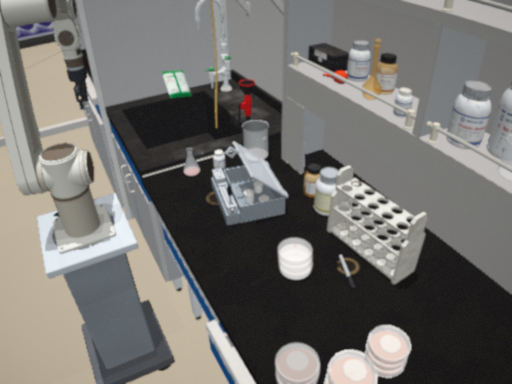

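View pics/wrist0.png

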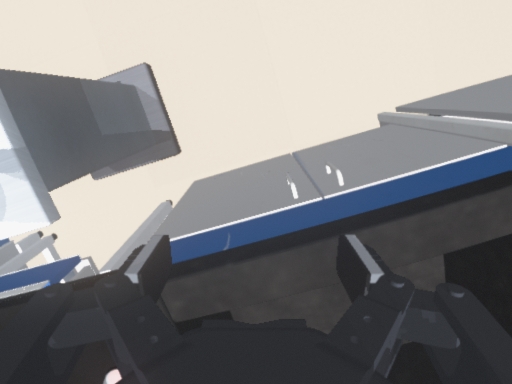

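The scene view shows the locker around (222,195) with its lid ajar, the flask at (135,178), the small bottle at (167,166) and the dishes at (324,260). Next I'll enlarge it and build the 3D points.

```bash
cat > h.py <<'E'
import numpy as np,cv2
from workcell import bot
from scipy.spatial.transform import Rotation as R
def cloud(n,d,T=None):
    c=bot.camera_params(n)
    K=np.array([[c['fx'],0,c['cx']],[0,c['fy'],c['cy']],[0,0,1]])
    v,u=np.mgrid[:384,:512]
    q=cv2.undistortPoints(np.stack([u,v],-1).reshape(-1,1,2).astype(np.float64),K,np.array(c['dist'])).reshape(384,512,2)
    P=np.stack([q[...,0]*d,-q[...,1]*d,-d],-1)
    if T is None: T=c['T']
    T=np.array(T)
    return P@T[:3,:3].T+T[:3,3]
def proj(n,X,T=None):
    c=bot.camera_params(n)
    if T is None: T=c['T']
    K=np.array([[c['fx'],0,c['cx']],[0,c['fy'],c['cy']],[0,0,1]])
    Ti=np.linalg.inv(np.array(T)); p=np.atleast_2d(X)@Ti[:3,:3].T+Ti[:3,3]
    p=p*[1,-1,-1]
    return cv2.projectPoints(p,np.zeros(3),np.zeros(3),K,np.array(c['dist']))[0].reshape(-1,2)
def tool(o=None):
    o=o or bot.get_obs(); T=np.eye(4); T[:3,:3]=R.from_quat(o['tool_rot']).as_matrix(); T[:3,3]=o['eef_pos']; return T
E
python3 - <<'E'
from h import *
for n,(x0,y0,x1,y1) in {"scene":(110,110,300,250),"side":(170,130,310,235)}.items():
    z=np.load(n+"0.npz"); p=z['p'][y0:y1,x0:x1]
    s=4 if n=="scene" else 5
    cv2.imwrite(f"pics/{n}0c.png",cv2.resize(p[:,:,::-1],None,fx=s,fy=s,interpolation=cv2.INTER_CUBIC))
    P=cloud(n,z['d'])
    for (u,v) in ([(212,199),(195,205),(240,160),(183,190),(215,238),(135,185),(167,165),(324,245),(250,220)] if n=="scene" else [(232,195),(218,180),(265,170),(240,205),(190,168),(219,155),(295,245)]):
        print(n,u,v,np.round(P[v,u],3))
E
```

```text
scene 212 199 [ 0.466 -0.209  0.124]
scene 195 205 [ 0.473 -0.13   0.059]
scene 240 160 [ 0.803 -0.009 -0.002]
scene 183 190 [ 0.486 -0.069  0.076]
scene 215 238 [ 0.445 -0.23   0.014]
scene 135 185 [0.446 0.113 0.033]
scene 167 165 [0.565 0.096 0.054]
scene 324 245 [ 0.547 -0.5    0.077]
scene 250 220 [ 0.561 -0.256  0.014]
side 232 195 [ 0.512 -0.136  0.041]
side 218 180 [ 0.492 -0.066  0.071]
side 265 170 [ 0.644 -0.142  0.107]
side 240 205 [ 0.496 -0.234  0.068]
side 190 168 [0.45  0.116 0.035]
side 219 155 [0.571 0.1   0.066]
side 295 245 [ 0.543 -0.496  0.08 ]
```

```bash
sleep 0
```

```text
(no output)
```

View pics/scene0c.png

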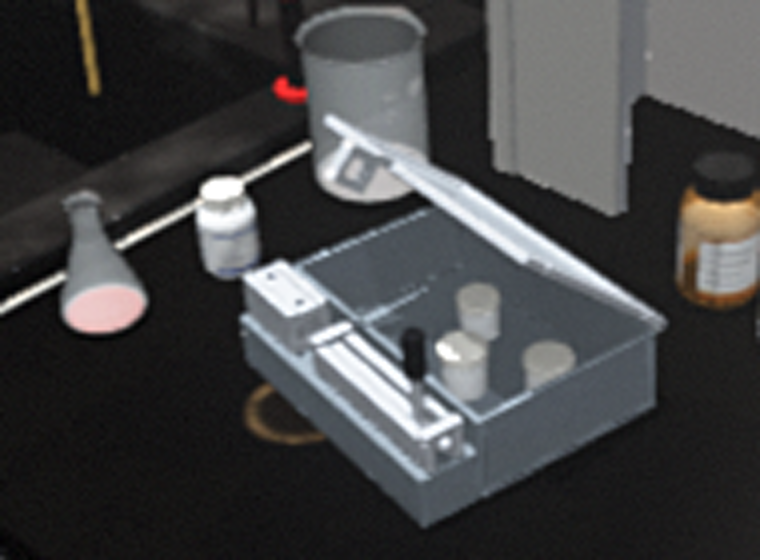

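View pics/side0c.png

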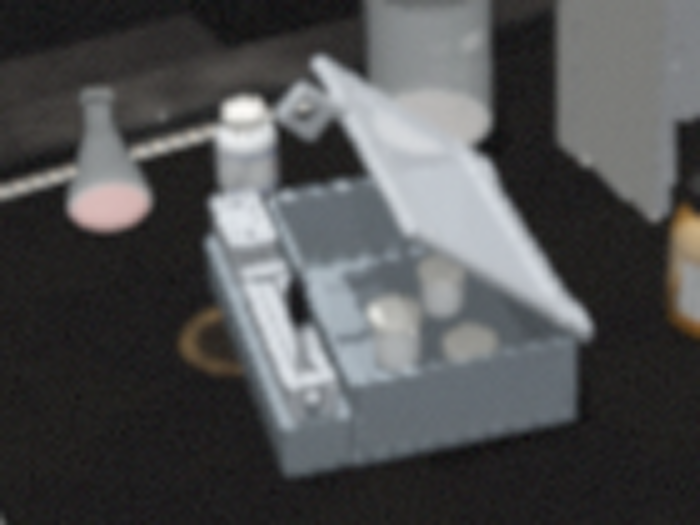

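```bash
cat > fit.py <<'E'
from h import *
from scipy.optimize import least_squares
S=[((425,525),(None,-120,0)),((658,335),(80,-120,70)),((658,405),(80,-120,0)),((243,278),(-122,116,80)),((285,260),(-88,116,80)),((330,298),(-88,50,80)),((292,322),(-122,50,80)),((412,332),('k',0,138)),((415,380),('k',0,102)),((480,415),(-80,-120,70))]
D=[((287,475),(None,-120,0)),((578,340),(80,-120,70)),((575,420),(80,-120,0)),((352,385),(-80,-120,70)),((300,278),('k',0,138)),((303,322),('k',0,102)),((212,205),(-122,116,80)),((262,192),(-88,116,80))]
def res(q,full=False):
    x,y,a,led,tr=q; out=[]
    for n,L,o,s in (("scene",S,(110,110),4),("side",D,(170,130),5)):
        uv=np.array([((p[0]+.5)/s-.5+o[0],(p[1]+.5)/s-.5+o[1]) for p,_ in L])
        X=np.array([(led if m[0] is None else -.105 if m[0]=='k' else m[0]/1e3, (-.09+tr) if m[0]=='k' else m[1]/1e3, m[2]/1e3) for _,m in L])
        c,s_=np.cos(a),np.sin(a)
        W=np.stack([x+c*X[:,0]-s_*X[:,1],y+s_*X[:,0]+c*X[:,1],X[:,2]],-1)
        out.append(proj(n,W)-uv)
    return np.vstack(out) if full else np.vstack(out).ravel()
if __name__=="__main__":
    r=least_squares(res,[.57,-.14,0,-.13,0],loss='soft_l1'); print(np.round(r.x,4)); print(np.round(res(r.x,True),1).tolist())
    J=r.jac; print(np.sqrt(np.diag(np.linalg.inv(J.T@J)))*.6)
    x,y,a=r.x[:3]; np.save('pose.npy',r.x)
    c,s=np.cos(a),np.sin(a); Rt=np.array([[c,-s,0],[s,c,0],[0,0,1]])
    for n in("scene","side"):
        z=np.load(n+"0.npz"); P=(cloud(n,z['d'])-[x,y,0])@Rt
        # box right wall, lid
        def st(m,l): 
            if m.sum(): print(n,l,m.sum(),np.round(np.median(P[m],0),4))
        X,Y,Z=P[...,0],P[...,1],P[...,2]
        st((abs(X)<.06)&(abs(Y+.12)<.02)&(Z>.01)&(Z<.06),'wall -y')
        st((abs(X+.105)<.014)&(abs(Y-.083)<.028)&(Z>.06)&(Z<.1),'keeper top')
        st((abs(X+.105)<.015)&(abs(Y+.09)<.015)&(Z>.105)&(Z<.14),'knob')
        m=(X>-.1)&(X<.075)&(abs(Y)<.12)&(Z>.085)&(Z<.25)
        m&=(Z-.071)>0.3*(.08-X)
        ang=np.arctan2(Z-.071,.08-X); st(m,'lid')
        if m.sum():
            print('lid ang',np.percentile(ang[m],[5,25,50,75,95]), 'max r',np.percentile(np.hypot(Z-.071,.08-X)[m],[90,98,100]))
E
python3 fit.py
```

```text
[ 0.5943 -0.1413 -0.2026 -0.1273  0.0032]
[[0.3, 1.3], [0.3, -1.0], [-0.3, 0.4], [0.3, -0.5], [-0.3, -0.1], [0.2, 0.3], [-0.5, -1.3], [0.2, -0.1], [0.3, -1.2], [-0.4, 1.8], [0.3, 0.9], [0.3, -0.2], [0.4, -0.2], [-0.0, -0.1], [-0.5, 0.4], [-0.5, 0.5], [0.4, -1.4], [-0.7, -0.3]]
[0.00071386 0.00087747 0.00564735 0.00174572 0.00175654]
scene wall -y 453 [-0.0017 -0.1192  0.0355]
scene keeper top 107 [-0.1041  0.0827  0.079 ]
scene knob 73 [-0.1082 -0.0928  0.1242]
scene lid 665 [-0.018   0.0006  0.166 ]
lid ang [0.64509191 0.75131736 0.78247204 0.8236223  1.07572109] max r [0.18086167 0.20052745 0.20382135]
side wall -y 388 [-0.0009 -0.1191  0.0355]
side keeper top 68 [-0.1038  0.0803  0.0791]
side knob 48 [-0.1075 -0.0922  0.1252]
side lid 883 [ 0.0076 -0.0038  0.1427]
lid ang [0.70502115 0.77336204 0.78688022 0.82918937 1.02115816] max r [0.16280728 0.19968245 0.20512637]
```

The fit agrees across both cameras to about 1 px: locker at (0.594, −0.141), yaw −0.203 rad, lid about 0.78 rad. Now I'll write a planner that turns goals into move units.

```bash
cat > plan.py <<'E'
import sys
from h import *
q=np.load('pose.npy'); a=q[2]; c,s=np.cos(a),np.sin(a)
RL=np.array([[c,-s,0],[s,c,0],[0,0,1]]); tL=np.array([q[0],q[1],0])
def w(p): return RL@(np.array(p)/1e3)+tL      # mm locker -> world
def loc(X): return RL.T@(np.array(X)-tL)*1e3
def goalR(sign,pitch=0):
    z=sign*RL[:,1]; x=np.array([0,0,-1.]); return np.stack([x,np.cross(z,x),z],1)
def rows(X,Rg,T=None):
    T=tool() if T is None else T
    return np.r_[T[:3,:3].T@(X-T[:3,3])/.25, R.from_matrix(T[:3,:3].T@Rg).as_rotvec()/.5]
E
python3 - <<'E'
from plan import *
T=tool(); print(np.round(T,3))
for sg in(1,-1): print(sg, np.round(rows(w([-20,0,280]),goalR(sg)),3))
print('knob',w([-105,-90,120]),'lid',w([-20,0,280]))
E
```

```text
[[-0.    -0.958  0.286  0.143]
 [-0.002  0.286  0.958  0.479]
 [-1.     0.    -0.002  0.231]
 [ 0.     0.     0.     1.   ]]
1 [-0.195 -2.36  -1.867 -0.174 -0.003 -0.   ]
-1 [-1.950e-01 -2.360e+00 -1.867e+00  6.109e+00 -0.000e+00  5.000e-03]
knob [ 0.4733306  -0.20830211  0.12      ] lid [ 0.57470311 -0.1372485   0.28      ]
```

Call:
apply_moves:
  targets: [-0.2, -0.8, -0.62, -0.06, 0, 0, 0, -0.2, -0.8, -0.62, -0.06, 0, 0, 0, -0.2, -0.8, -0.62, -0.06, 0, 0, 0, -0.2, -0.8, -0.62, -0.06, 0, 0, 0, -0.2, -0.8, -0.62, -0.06, 0, 0, 0, -0.2, -0.8, -0.62, -0.06, 0, 0, 0, -0.2, -0.8, -0.62, -0.06, 0, 0, 0]

```text
clock: 0.73
eef_pos: [0.2928, 0.2696, 0.2826]
tool_rot: [-0.43, 0.561, 0.428, 0.563]
ft_force: [0.4, 0.1, -0.1]
grip_width: 0.0007
```

Call:
apply_moves:
  targets: [0, -0.8, -0.62, -0.06, 0, 0, 0, 0, -0.8, -0.62, -0.06, 0, 0, 0, 0, -0.8, -0.62, -0.06, 0, 0, 0, 0, -0.8, -0.62, -0.06, 0, 0, 0, 0, -0.8, -0.62, -0.06, 0, 0, 0, 0, -0.8, -0.62, -0.06, 0, 0, 0, 0, -0.8, -0.62, -0.06, 0, 0, 0]

```text
clock: 1.32
eef_pos: [0.4469, 0.0677, 0.2805]
tool_rot: [-0.438, 0.556, 0.436, 0.555]
ft_force: [-0.4, 0.6, -0.1]
grip_width: 0.0002
```

Run:
```python
from plan import *
o=bot.get_obs();T=tool(o); print(o['clock'],np.round(T,3),np.round(o['joint_pos'],3),o['ft_force'],o['grip_width'])
print(np.round(rows(w([-10,0,240]),goalR(1)),3))
```

```text
1.3167 [[ 0.001 -0.972  0.235  0.447]
 [-0.002  0.235  0.972  0.068]
 [-1.    -0.002 -0.002  0.281]
 [ 0.     0.     0.     1.   ]] [ 0.152  0.128 -0.007  1.436 -0.002  0.389] [-0.42388925  0.58365724 -0.10969579] 0.00018197318605720484
[ 0.164 -0.729 -0.675 -0.069 -0.004  0.003]
```

Call:
apply_moves:
  targets: [0.1, -0.73, -0.675, -0.07, 0, 0, 0, 0.1, -0.73, -0.675, -0.07, 0, 0, 0, 0.1, -0.73, -0.675, -0.07, 0, 0, 0, 0.1, -0.73, -0.675, -0.07, 0, 0, 0, 0.1, -0.73, -0.675, -0.07, 0, 0, 0, 0.1, -0.73, -0.675, -0.07, 0, 0, 0, 0.1, -0.73, -0.675, -0.07, 0, 0, 0, 0.1, -0.73, -0.675, -0.07, 0, 0, 0]

```text
clock: 1.98
eef_pos: [0.5832, -0.1346, 0.2535]
tool_rot: [-0.447, 0.548, 0.45, 0.546]
ft_force: [-0.3, 0.5, -0.3]
grip_width: 0.0003
```

Run:
```python
from plan import *
o=bot.get_obs();T=tool(o); print(o['clock'],loc(T[:3,3]),np.round(o['joint_pos'],3),o['ft_force'])
p,d=bot.camera('scene'); cv2.imwrite("pics/s1.png",cv2.resize(p[80:250,90:310,::-1],None,fx=3.5,fy=3.5)); 
for th in (.85,.78,.7,.6,.5,.4,.3,.2,.1,.05,0,-.02):
    r=143; x=80-r*np.cos(th)+9*np.sin(th)+8*min(1,th/.3); z=71+r*np.sin(th)+9*np.cos(th)+ 11*np.tan(th)*0.6
    print(th,np.round([x,z],1),np.round(rows(w([x,0,z]),goalR(1),T),3))
```

```text
1.9833 [-12.24519595   4.34260719 253.50030679] [-0.227  0.439  0.345  1.481  0.    -0.029] [-0.26061461  0.4733264  -0.25476248]
0.85 [  0.4 191.9] [ 0.246 -0.052 -0.018  0.01   0.001 -0.009]
0.78 [ -7.3 184.5] [ 0.276 -0.021 -0.018  0.01   0.001 -0.009]
0.7 [-15.6 175.6] [ 0.312  0.012 -0.017  0.01   0.001 -0.009]
0.6 [-24.9 163.7] [ 0.359  0.049 -0.017  0.01   0.001 -0.009]
0.5 [-33.2 151.1] [ 0.41   0.082 -0.017  0.01   0.001 -0.009]
0.4 [-40.2 137.8] [ 0.463  0.11  -0.017  0.01   0.001 -0.009]
0.3 [-46.  123.9] [ 0.519  0.133 -0.017  0.01   0.001 -0.009]
0.2 [-53.  109.6] [ 0.576  0.161 -0.017  0.01   0.001 -0.009]
0.1 [-58.7  94.9] [ 0.635  0.183 -0.017  0.01   0.001 -0.009]
0.05 [-61.   87.5] [ 0.665  0.192 -0.017  0.01   0.001 -0.009]
0 [-63.  80.] [ 0.695  0.2   -0.017  0.01   0.001 -0.009]
-0.02 [-63.7  77. ] [ 0.707  0.203 -0.017  0.01   0.001 -0.009]
```

View pics/s1.png

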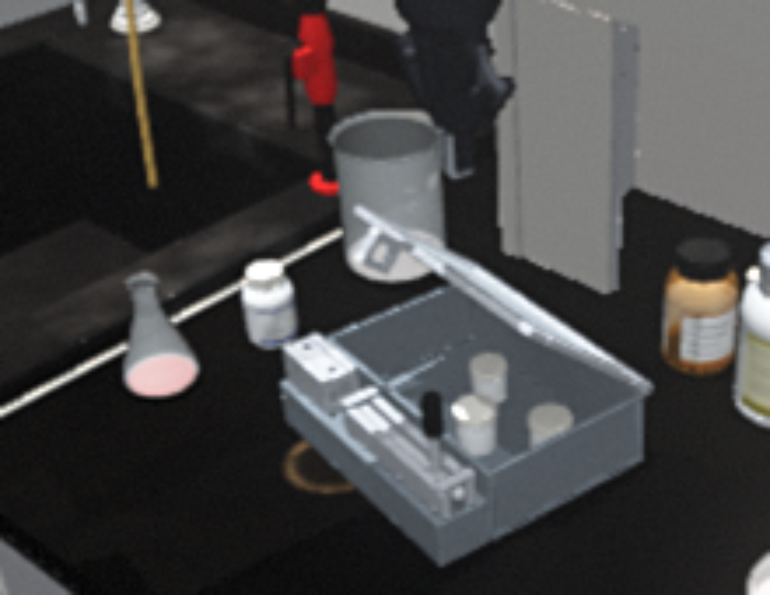

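The fingertips (455,175) are above the front edge of the lid, and the knob and bystanders are clear. I'll bring the lid down along its arc.

Call:
apply_moves:
  targets: [0.12, -0.05, -0.017, 0, 0, 0, 0, 0.2, -0.05, -0.017, 0, 0, 0, 0, 0.246, -0.05, -0.017, 0, 0, 0, 0, 0.26, -0.035, -0.017, 0, 0, 0, 0, 0.276, -0.02, -0.017, 0, 0, 0, 0, 0.294, -0.005, -0.017, 0, 0, 0, 0, 0.312, 0.012, -0.017, 0, 0, 0, 0, 0.336, 0.03, -0.017, 0, 0, 0, 0, 0.36, 0.049, -0.017, 0, 0, 0, 0]

```text
clock: 2.78
eef_pos: [0.5705, -0.1352, 0.1674]
tool_rot: [-0.45, 0.545, 0.448, 0.547]
ft_force: [0.3, 0.7, 1.7]
grip_width: -0.0
```

Run:
```python
from plan import *
o=bot.get_obs();T=tool(o); print(o['clock'],loc(T[:3,3]),RL.T@o['ft_force'])
p,d=bot.camera('scene'); cv2.imwrite("pics/s2.png",cv2.resize(p[80:250,90:310,::-1],None,fx=3.5,fy=3.5));
```

```text
2.7833 [-24.51086466   1.14047457 167.44876178] [0.13602528 0.79214963 1.6700868 ]
```

View pics/s2.png

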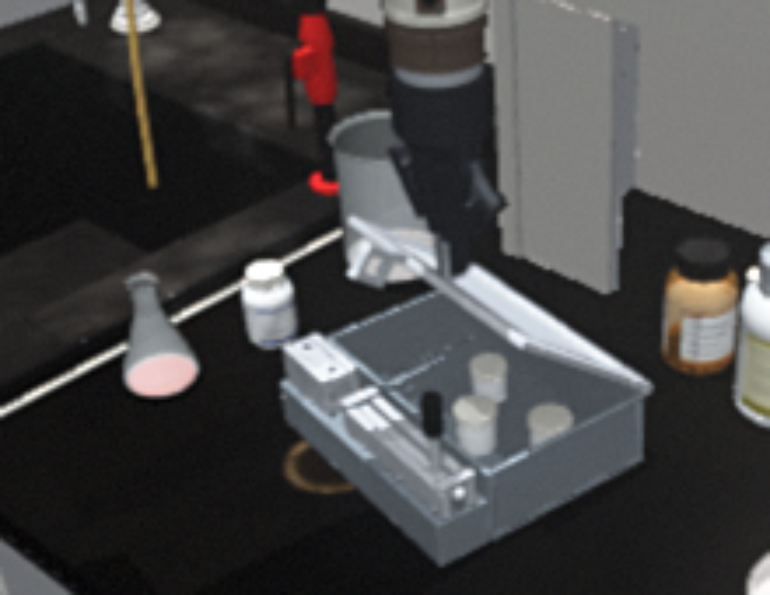

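The tip is on the lid (about 455,270) and pushing it down with 1.7 N. I'll carry on down.

Call:
apply_moves:
  targets: [0.025, 0.017, 0, 0, 0, 0, 0, 0.05, 0.033, 0, 0, 0, 0, 0, 0.077, 0.047, 0, 0, 0, 0, 0, 0.104, 0.061, 0, 0, 0, 0, 0, 0.132, 0.073, 0, 0, 0, 0, 0, 0.16, 0.084, 0, 0, 0, 0, 0, 0.188, 0.098, 0, 0, 0, 0, 0, 0.217, 0.112, 0, 0, 0, 0, 0, 0.246, 0.123, 0, 0, 0, 0, 0, 0.276, 0.134, 0, 0, 0, 0, 0]

```text
clock: 3.67
eef_pos: [0.5373, -0.1289, 0.0966]
tool_rot: [-0.449, 0.546, 0.449, 0.546]
ft_force: [0.5, 0.5, 0.5]
grip_width: 0.0001
```

Run:
```python
from plan import *
o=bot.get_obs();T=tool(o); print(o['clock'],loc(T[:3,3]),RL.T@o['ft_force'])
p,d=bot.camera('scene'); cv2.imwrite("pics/s3.png",cv2.resize(p[80:250,90:310,::-1],None,fx=3.5,fy=3.5));
```

```text
3.6667 [-58.31000948   0.60869081  96.61756068] [0.36258185 0.55180164 0.53321083]
```

View pics/s3.png

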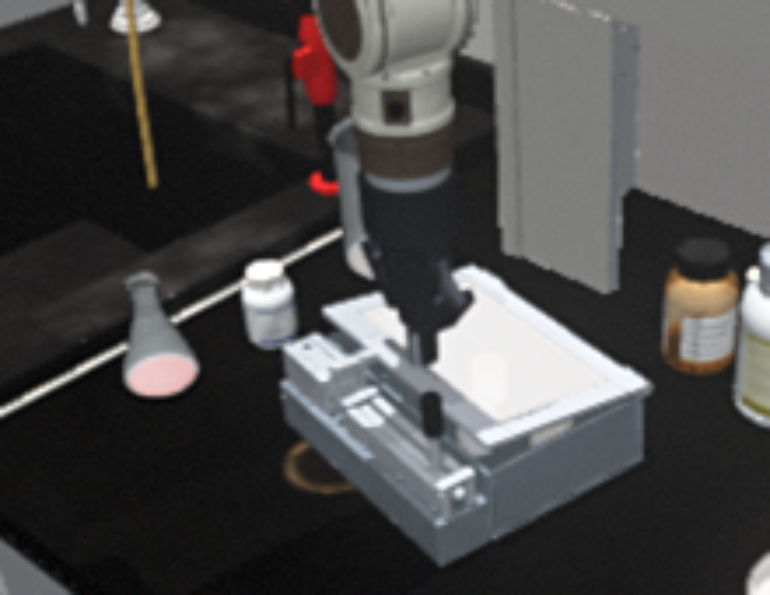

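The lid is nearly shut, with its front bar just under the tip (425,365). Now the last bit, slowly.

Call:
apply_moves:
  targets: [0.012, 0.004, 0, 0, 0, 0, 0, 0.024, 0.008, 0, 0, 0, 0, 0, 0.036, 0.012, 0, 0, 0, 0, 0, 0.046, 0.015, 0, 0, 0, 0, 0, 0.054, 0.016, 0, 0, 0, 0, 0, 0.06, 0.016, 0, 0, 0, 0, 0, 0.06, 0.016, 0, 0, 0, 0, 0, 0.06, 0.016, 0, 0, 0, 0, 0]

```text
clock: 4.38
eef_pos: [0.533, -0.1281, 0.0821]
tool_rot: [-0.449, 0.546, 0.449, 0.546]
ft_force: [0.8, 1.2, 0.2]
grip_width: 0.0002
```

Call:
apply_moves:
  targets: [0.004, 0, 0, 0, 0, 0, 0, 0.008, 0, 0, 0, 0, 0, 0, 0.008, 0, 0, 0, 0, 0, 0]

```text
clock: 4.63
eef_pos: [0.5331, -0.1281, 0.0801]
tool_rot: [-0.449, 0.546, 0.449, 0.546]
ft_force: [0.6, -0.1, -0.2]
grip_width: 0.0001
```

Call:
apply_moves:
  targets: [0.004, 0, 0, 0, 0, 0, 0, 0.008, 0, 0, 0, 0, 0, 0, 0.008, 0, 0, 0, 0, 0, 0]

```text
clock: 4.88
eef_pos: [0.5333, -0.1281, 0.08]
tool_rot: [-0.449, 0.546, 0.449, 0.546]
ft_force: [-4.1, 1.8, 11.0]
grip_width: 0.0001
```

Run:
```python
from plan import *
o=bot.get_obs();T=tool(o); print(o['clock'],loc(T[:3,3]),RL.T@o['ft_force'])
p,d=bot.camera('scene'); cv2.imwrite("pics/s4.png",cv2.resize(p[150:240,160:290,::-1],None,fx=6,fy=6,interpolation=cv2.INTER_CUBIC)); 
for n in ('scene','side'):
    p,d=bot.camera(n); P=(cloud(n,d)-tL)@RL*1e3
    for l,x,y in (('bar -y',(-76,-60),(-115,-40)),('bar +y',(-76,-60),(50,115)),('side -y',(-50,50),(-118,-108)),('back',(65,78),(-100,100))):
        m=(P[...,0]>x[0])&(P[...,0]<x[1])&(P[...,1]>y[0])&(P[...,1]<y[1])&(P[...,2]>60)&(P[...,2]<110)
        print(n,l,m.sum(),np.round(np.percentile(P[m][:,2],[10,50,90]),1) if m.sum() else '')
```

```text
4.8833 [-62.4352701    0.61830604  79.98934157] [-4.36053369  0.9313052  11.02280362]
scene bar -y 94 [77.7 79.1 81. ]
scene bar +y 60 [76.9 79.4 80.8]
scene side -y 107 [66.3 78.4 80.7]
scene back 159 [77.5 79.3 81. ]
side bar -y 61 [77.5 79.6 82.1]
side bar +y 39 [77.2 79.2 80.8]
side side -y 92 [65.6 77.8 81.3]
side back 109 [77.1 79.4 81.6]
```

View pics/s4.png

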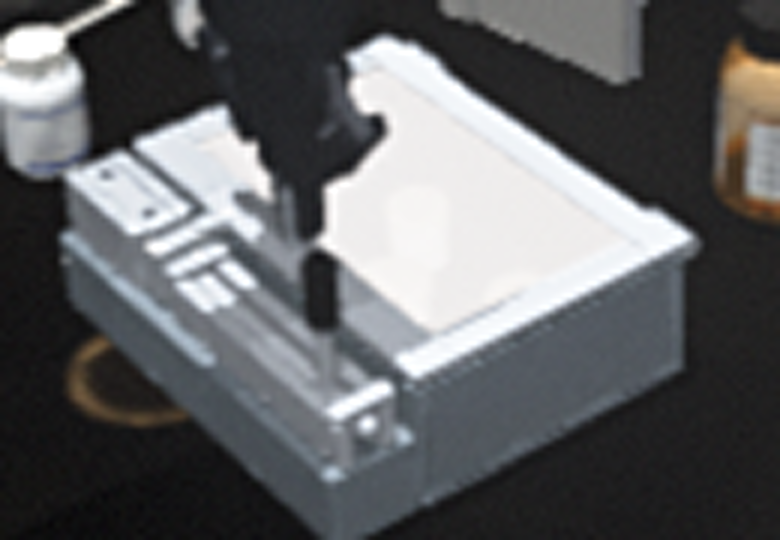

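The bar is on its stop: measured z is 80.0 mm, the force jumped to 11 N, and both cameras see the top at 79–80 mm all round. I'll lift off and go above the knob.

Call:
apply_moves:
  targets: [-0.15, 0, 0, 0, 0, 0, 0, -0.3, 0, 0, 0, 0, 0, 0.3, -0.45, 0, 0, 0, 0, 0, 0.6, -0.45, 0, 0, 0, 0, 0, 0.6, -0.45, 0, 0, 0, 0, 0, 0.6]

```text
clock: 5.45
eef_pos: [0.5354, -0.1286, 0.1939]
tool_rot: [-0.451, 0.545, 0.447, 0.548]
ft_force: [-0.2, 0.7, 0.2]
grip_width: 0.0479
```

Run:
```python
from plan import *
o=bot.get_obs();T=tool(o); print(o['clock'],loc(T[:3,3]),RL.T@o['ft_force'])
print(np.round(rows(w([-105,-90,165]),goalR(1)),3))
for n in ('scene','side'):
    p,d=bot.camera(n); P=(cloud(n,d)-tL)@RL*1e3
    m=(abs(P[...,0]+105)<15)&(abs(P[...,1]+90)<20)&(P[...,2]>106)&(P[...,2]<136)
    print(n,m.sum(),np.median(P[m],0), np.percentile(P[m],[3,97],axis=0))
    c=np.array(bot.camera_params(n)['T'])[:3,3]; print('view dir',RL.T@(c-w([-105,-90,120])))
    cv2.imwrite(f"pics/{n}5.png",cv2.resize(p[150:240,160:290,::-1],None,fx=6,fy=6,interpolation=cv2.INTER_CUBIC))
```

```text
5.45 [-60.19501521   0.52769298 193.86570113] [-0.30441416  0.64511639  0.15858085]
[ 0.114  0.183 -0.361  0.016 -0.     0.014]
scene 61 [-108.21448883  -93.10208504  123.64192101] [[-113.40601972  -96.46414153  108.09393692]
 [ -99.34428325  -85.17404168  135.29692519]]
view dir [-0.43810236 -0.70772661  0.63723476]
side 39 [-108.09619625  -93.54515236  122.54536658] [[-113.76675485  -96.87154248  108.01755298]
 [ -99.57809917  -86.81127633  134.92905153]]
view dir [-0.22413044 -1.07659827  0.79304689]
```

View pics/scene5.png

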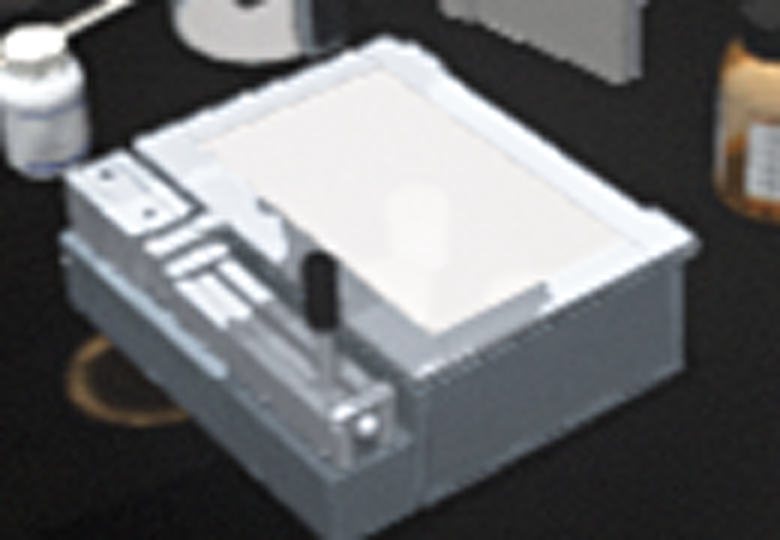

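The lid stayed shut after release. The knob (320,290) is centred near (−105, −89) in the locker frame.

Call:
apply_moves:
  targets: [0.05, 0.183, -0.357, 0.016, 0, 0, 0.5, 0.05, 0.183, -0.357, 0.016, 0, 0, 0.5, 0.114, 0.183, -0.357, 0.016, 0, 0.014, 0.5, 0.114, 0.183, -0.357, 0.016, 0, 0.014, 0.5, 0.114, 0.183, -0.357, 0.016, 0, 0.014, 0.5]

```text
clock: 5.97
eef_pos: [0.469, -0.2066, 0.1599]
tool_rot: [-0.442, 0.551, 0.45, 0.546]
ft_force: [0.4, -0.9, 0.6]
grip_width: 0.043
```

Run:
```python
from plan import *
o=bot.get_obs();T=tool(o); print(o['clock'],loc(T[:3,3]),RL.T@o['ft_force'],o['grip_width'],o['joint_pos'])
print(np.round(rows(w([-105,-89,102]),goalR(1)),3))
p,d=bot.camera('wrist'); cv2.imwrite("pics/w6.png",p[:,:,::-1])
```

```text
5.9667 [-109.54060041  -89.2097708   159.86110321] [ 0.60724996 -0.76145315  0.61352341] 0.04301798200083502 [-4.14383000e-01  3.17100926e-01 -8.18718828e-02  1.18429865e+00
 -9.20517823e-04 -2.09375904e-01]
[ 0.231 -0.021  0.    -0.005  0.003 -0.025]
```

View pics/w6.png

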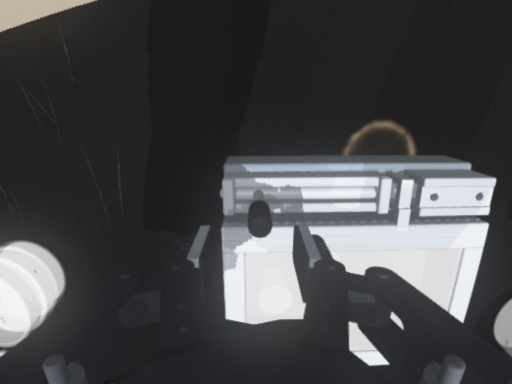

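The knob (259,218) lies between the pads. I'll descend and then check.

Call:
apply_moves:
  targets: [0.08, -0.012, 0, 0, 0, -0.015, 0.5, 0.16, -0.012, 0, 0, 0, -0.015, 0.5, 0.23, -0.012, 0, 0, 0, -0.015, 0.5, 0.23, -0.012, 0, 0, 0, -0.015, 0.5, 0.23, -0.012, 0, 0, 0, -0.015, 0.5]

```text
clock: 6.43
eef_pos: [0.4739, -0.2061, 0.1043]
tool_rot: [-0.447, 0.548, 0.448, 0.547]
ft_force: [0.2, 0.0, 0.3]
grip_width: 0.0427
```

Run:
```python
from plan import *
o=bot.get_obs();T=tool(o); print(o['clock'],loc(T[:3,3]),RL.T@o['ft_force'],o['grip_width'])
print(np.round(rows(w([-105,-89,102]),goalR(1)),3))
p,d=bot.camera('wrist'); cv2.imwrite("pics/w7.png",p[:,:,::-1])
for n in ('scene','side'):
    p,d=bot.camera(n); cv2.imwrite(f"pics/{n}7.png",cv2.resize(p[140:240,160:290,::-1],None,fx=6,fy=6,interpolation=cv2.INTER_CUBIC))
```

```text
6.4333 [-104.8995365   -87.76142908  104.28055569] [0.1446222  0.05278758 0.27327071] 0.0426515584685095
[ 0.009  0.    -0.005  0.003  0.001 -0.003]
```

View pics/w7.png

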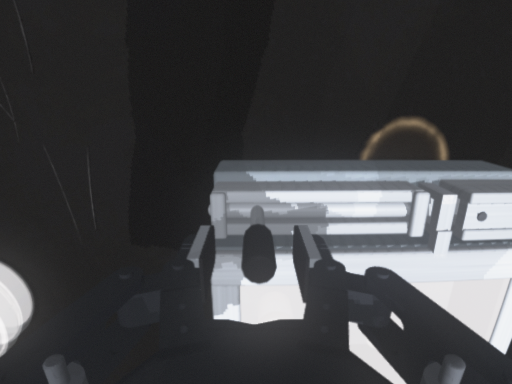

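View pics/scene7.png

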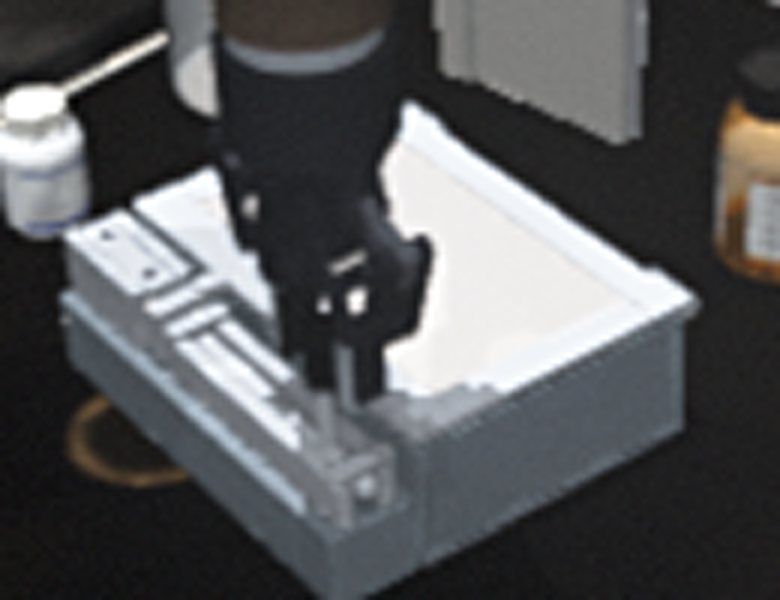

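The knob (259,250) is centred between the pads, so I'll close on it.

Call:
apply_moves:
  targets: [0.004, 0, -0.004, 0, 0, 0, 0.3, 0.004, 0, -0.004, 0, 0, 0, 0, 0.004, 0, -0.004, 0, 0, 0, 0, 0.004, 0, -0.004, 0, 0, 0, 0, 0.004, 0, -0.004, 0, 0, 0, 0, 0.004, 0, -0.004, 0, 0, 0, 0]

```text
clock: 7.08
eef_pos: [0.475, -0.2064, 0.1053]
tool_rot: [-0.447, 0.546, 0.447, 0.55]
ft_force: [1.4, 6.8, 5.0]
grip_width: 0.0146
```

```bash
cat > st.py <<'E'
from plan import *
o=bot.get_obs();T=tool(o); print(round(o['clock'],2),'loc',np.round(loc(T[:3,3]),2),'F',np.round(RL.T@o['ft_force'],2),'M',np.round(RL.T@o['ft_torque'],2),round(o['grip_width'],4))
E
python3 st.py
```

```text
7.08 loc [-103.72  -87.82  105.26] F [0.04 6.91 5.01] M [ 1.4   0.   -0.06] 0.0146
```

Call:
apply_moves:
  targets: [0, 0, 0.01, 0, 0, 0, 0, 0, 0, 0.02, 0, 0, 0, 0, 0, 0, 0.03, 0, 0, 0, 0, 0, 0, 0.04, 0, 0, 0, 0, 0, 0, 0.05, 0, 0, 0, 0, 0, 0, 0.06, 0, 0, 0, 0]

```text
clock: 7.58
eef_pos: [0.4769, -0.1969, 0.1053]
tool_rot: [-0.449, 0.55, 0.444, 0.548]
ft_force: [-1.6, -7.7, 4.9]
grip_width: 0.014
```

```bash
python3 st.py
```

```text
7.58 loc [-103.76  -78.1   105.26] F [ 0.01 -7.88  4.91] M [-1.3   0.17  0.1 ] 0.014
```

Call:
apply_moves:
  targets: [0, 0, 0.01, 0, 0, 0, 0, 0, 0, 0.02, 0, 0, 0, 0, 0, 0, 0.03, 0, 0, 0, 0, 0, 0, 0.04, 0, 0, 0, 0]

```text
clock: 7.92
eef_pos: [0.4789, -0.1871, 0.1053]
tool_rot: [-0.448, 0.55, 0.444, 0.548]
ft_force: [-2.3, -8.2, 4.9]
grip_width: 0.0146
```

```bash
python3 st.py
```

```text
7.92 loc [-103.82  -68.1   105.27] F [-0.56 -8.51  4.89] M [-1.32  0.2   0.1 ] 0.0146
```

Call:
apply_moves:
  targets: [0, 0, 0.01, 0, 0, 0, 0, 0, 0, 0.02, 0, 0, 0, 0, 0, 0, 0.03, 0, 0, 0, 0, 0, 0, 0.04, 0, 0, 0, 0]

```text
clock: 8.25
eef_pos: [0.4808, -0.1773, 0.1052]
tool_rot: [-0.448, 0.55, 0.444, 0.547]
ft_force: [-2.4, -8.1, 5.9]
grip_width: 0.0145
```

```bash
python3 st.py
```

```text
8.25 loc [-103.9   -58.09  105.23] F [-0.76 -8.42  5.92] M [-1.28  0.21  0.08] 0.0145
```

Call:
apply_moves:
  targets: [0, 0, 0.01, 0, 0, 0, 0, 0, 0, 0.02, 0, 0, 0, 0, 0, 0, 0.028, 0, 0, 0, 0, 0, 0, 0.034, 0, 0, 0, 0, 0, 0, 0.038, 0, 0, 0, 0, 0, 0, 0.04, 0, 0, 0, 0]

```text
clock: 8.75
eef_pos: [0.4828, -0.1674, 0.1053]
tool_rot: [-0.448, 0.55, 0.444, 0.547]
ft_force: [-1.8, -7.9, 5.5]
grip_width: 0.0144
```

```bash
python3 st.py
python3 - <<'E'
from plan import *
p,d=bot.camera('scene'); cv2.imwrite("pics/s8.png",cv2.resize(p[140:240,160:290,::-1],None,fx=6,fy=6,interpolation=cv2.INTER_CUBIC))
E
python3 st.py
```

```text
8.75 loc [-103.95  -48.    105.26] F [-0.13 -8.07  5.46] M [-1.34  0.22  0.1 ] 0.0144
8.8 loc [-103.93  -47.91  105.26] F [-1.42 -7.3   5.83] M [-1.32  0.25  0.1 ] 0.0141
```

View pics/s8.png

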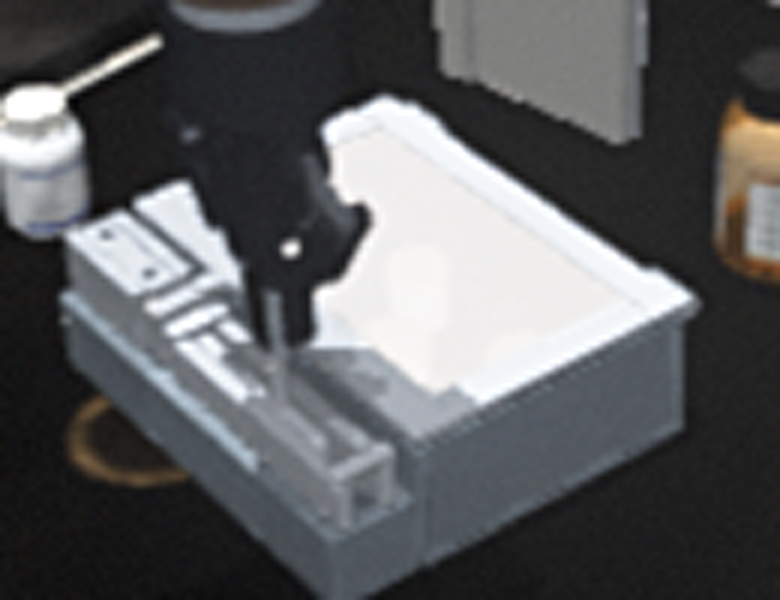

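The bolt is through the eye and in the keeper, at about 40 mm of travel with 8 N of drag. From here I go in 2 mm calls and watch force and moment.

Call:
apply_moves:
  targets: [0, 0, 0.002, 0, 0, 0, 0, 0, 0, 0.004, 0, 0, 0, 0, 0, 0, 0.006, 0, 0, 0, 0, 0, 0, 0.008, 0, 0, 0, 0]

```text
clock: 9.13
eef_pos: [0.4832, -0.1655, 0.1052]
tool_rot: [-0.448, 0.55, 0.444, 0.548]
ft_force: [-2.3, -8.6, 5.1]
grip_width: 0.0143
```

```bash
python3 st.py
```

```text
9.13 loc [-103.95  -46.11  105.24] F [-0.52 -8.88  5.12] M [-1.3   0.28  0.08] 0.0143
```

Call:
apply_moves:
  targets: [0, 0, 0.002, 0, 0, 0, 0, 0, 0, 0.004, 0, 0, 0, 0, 0, 0, 0.006, 0, 0, 0, 0, 0, 0, 0.008, 0, 0, 0, 0]

```text
clock: 9.47
eef_pos: [0.4836, -0.1636, 0.1053]
tool_rot: [-0.448, 0.55, 0.444, 0.548]
ft_force: [-2.5, -7.3, 6.1]
grip_width: 0.0144
```

```bash
python3 st.py
```

```text
9.47 loc [-103.93  -44.1   105.28] F [-0.96 -7.62  6.15] M [-1.36  0.31  0.09] 0.0144
```

Call:
apply_moves:
  targets: [0, 0, 0.002, 0, 0, 0, 0, 0, 0, 0.004, 0, 0, 0, 0, 0, 0, 0.006, 0, 0, 0, 0, 0, 0, 0.008, 0, 0, 0, 0]

```text
clock: 9.8
eef_pos: [0.484, -0.1616, 0.1052]
tool_rot: [-0.448, 0.55, 0.444, 0.548]
ft_force: [-2.9, -7.8, 5.5]
grip_width: 0.0145
```

```bash
python3 st.py
```

```text
9.8 loc [-103.98  -42.07  105.24] F [-1.29 -8.19  5.47] M [-1.32  0.32  0.11] 0.0145
```

Call:
apply_moves:
  targets: [0, 0, 0.002, 0, 0, 0, 0, 0, 0, 0.004, 0, 0, 0, 0, 0, 0, 0.006, 0, 0, 0, 0, 0, 0, 0.008, 0, 0, 0, 0]

```text
clock: 10.13
eef_pos: [0.4844, -0.1596, 0.1053]
tool_rot: [-0.448, 0.55, 0.444, 0.547]
ft_force: [-3.2, -8.3, 6.5]
grip_width: 0.0143
```

```bash
python3 st.py
```

```text
10.13 loc [-103.99  -40.09  105.26] F [-1.49 -8.82  6.54] M [-1.34  0.26  0.04] 0.0143
```

Call:
apply_moves:
  targets: [0, 0, 0.002, 0, 0, 0, 0, 0, 0, 0.004, 0, 0, 0, 0, 0, 0, 0.006, 0, 0, 0, 0, 0, 0, 0.008, 0, 0, 0, 0]

```text
clock: 10.47
eef_pos: [0.4847, -0.1576, 0.1052]
tool_rot: [-0.448, 0.55, 0.444, 0.547]
ft_force: [-2.7, -7.5, 7.1]
grip_width: 0.0143
```

```bash
python3 st.py
```

```text
10.47 loc [-104.03  -38.07  105.23] F [-1.18 -7.85  7.1 ] M [-1.33  0.3   0.04] 0.0143
```

Call:
apply_moves:
  targets: [0, 0, 0.002, 0, 0, 0, 0, 0, 0, 0.004, 0, 0, 0, 0, 0, 0, 0.006, 0, 0, 0, 0, 0, 0, 0.008, 0, 0, 0, 0]

```text
clock: 10.8
eef_pos: [0.4852, -0.1557, 0.1053]
tool_rot: [-0.448, 0.55, 0.444, 0.548]
ft_force: [-2.9, -7.3, 4.8]
grip_width: 0.0143
```

```bash
python3 st.py
```

```text
10.8 loc [-104.    -36.06  105.27] F [-1.32 -7.76  4.79] M [-1.35  0.31  0.07] 0.0143
```

Call:
apply_moves:
  targets: [0, 0, 0.002, 0, 0, 0, 0, 0, 0, 0.004, 0, 0, 0, 0, 0, 0, 0.006, 0, 0, 0, 0, 0, 0, 0.008, 0, 0, 0, 0]

```text
clock: 11.13
eef_pos: [0.4854, -0.1543, 0.1052]
tool_rot: [-0.449, 0.55, 0.444, 0.547]
ft_force: [-2.9, -10.7, 5.4]
grip_width: 0.0143
```

```bash
python3 st.py
```

```text
11.13 loc [-104.03  -34.71  105.25] F [ -0.72 -11.03   5.39] M [-1.71  0.3   0.16] 0.0143
```

The push stepped up (11 N, moment −1.71), so the bolt has met the pin near TCP y ≈ −36 and is about 1 mm in. I'll make a smaller advance.

Call:
apply_moves:
  targets: [0, 0, 0.002, 0, 0, 0, 0, 0, 0, 0.004, 0, 0, 0, 0, 0, 0, 0.004, 0, 0, 0, 0]

```text
clock: 11.38
eef_pos: [0.4856, -0.1536, 0.1052]
tool_rot: [-0.449, 0.55, 0.443, 0.547]
ft_force: [-3.9, -10.1, 4.9]
grip_width: 0.0145
```

```bash
python3 st.py
```

```text
11.38 loc [-104.02  -33.91  105.24] F [ -1.79 -10.64   4.94] M [-1.74  0.29  0.09] 0.0145
```

Call:
apply_moves:
  targets: [0, 0, 0.002, 0, 0, 0, 0, 0, 0, 0.004, 0, 0, 0, 0]

```text
clock: 11.55
eef_pos: [0.4857, -0.1529, 0.1053]
tool_rot: [-0.449, 0.55, 0.443, 0.547]
ft_force: [-3.8, -12.1, 5.8]
grip_width: 0.0146
```

```bash
python3 st.py
```

```text
11.55 loc [-104.04  -33.23  105.26] F [ -1.26 -12.59   5.81] M [-1.94  0.29  0.13] 0.0146
```

Call:
apply_moves:
  targets: [0, 0, 0.002, 0, 0, 0, 0, 0, 0, 0.004, 0, 0, 0, 0, 0, 0, 0.005, 0, 0, 0, 0]

```text
clock: 11.8
eef_pos: [0.4859, -0.152, 0.1053]
tool_rot: [-0.449, 0.551, 0.443, 0.547]
ft_force: [-4.1, -12.5, 6.5]
grip_width: 0.0145
```

```bash
python3 st.py
```

```text
11.8 loc [-104.05  -32.28  105.25] F [ -1.47 -13.1    6.47] M [-2.16  0.3   0.07] 0.0145
```

The bolt is about 3 mm into the spring, with 4.5–5 N from the pin by force, moment and travel. I'll unload the arm first, then open.

Call:
apply_moves:
  targets: [0, 0, -0.004, 0, 0, 0, 0, 0, 0, -0.008, 0, 0, 0, 0, 0, 0, -0.012, 0, 0, 0, 0, 0, 0, -0.014, 0, 0, 0, 0, 0, 0, -0.014, 0, 0, 0, 0]

```text
clock: 12.22
eef_pos: [0.4859, -0.152, 0.1052]
tool_rot: [-0.448, 0.548, 0.445, 0.548]
ft_force: [-0.8, -1.8, 7.0]
grip_width: 0.0143
```

```bash
python3 st.py
```

```text
12.22 loc [-104.04  -32.32  105.23] F [-0.43 -1.93  6.99] M [-0.25  0.28 -0.02] 0.0143
```

Call:
apply_moves:
  targets: [0, 0, 0, 0, 0, 0, 0.25, 0, 0, 0, 0, 0, 0, 0.5, 0, 0, 0, 0, 0, 0, 0.5, 0, 0, 0, 0, 0, 0, 0.5, 0, 0, 0, 0, 0, 0, 0.5]

```text
clock: 12.63
eef_pos: [0.4852, -0.1507, 0.1035]
tool_rot: [-0.447, 0.548, 0.447, 0.548]
ft_force: [-0.2, 0.3, -0.1]
grip_width: 0.0428
```

```bash
python3 st.py
python3 - <<'E'
from plan import *
p,d=bot.camera('wrist'); cv2.imwrite("pics/w9.png",p[:,:,::-1])
E
```

```text
12.63 loc [-104.98  -31.17  103.52] F [-0.31  0.29 -0.08] M [-0.04  0.01  0.  ] 0.0428
```

View pics/w9.png

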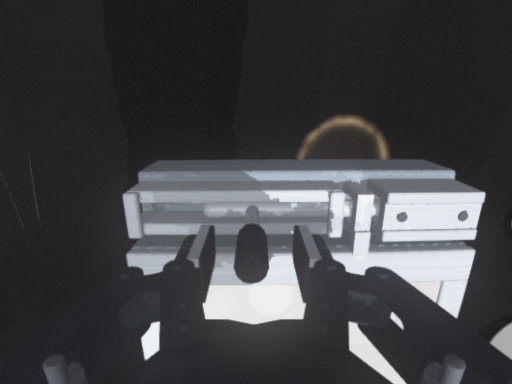

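The knob (252,250) stands free between the open pads and the forces read zero. I'll go straight up.

Call:
apply_moves:
  targets: [-0.06, 0, 0, 0, 0, 0, 0.5, -0.12, 0, 0, 0, 0, 0, 0.5, -0.2, 0, 0, 0, 0, 0, 0.5, -0.32, 0, 0, 0, 0, 0, 0.5, -0.45, 0, 0, 0, 0, 0, 0.5, -0.6, 0, 0, 0, 0, 0, 0.5, -0.7, 0, 0, 0, 0, 0, 0.5, -0.7, 0, 0, 0, 0, 0, 0.5]

```text
clock: 13.35
eef_pos: [0.4881, -0.1515, 0.2851]
tool_rot: [-0.45, 0.546, 0.443, 0.55]
ft_force: [0.7, -0.8, 0.7]
grip_width: 0.0424
```

```bash
python3 st.py
python3 - <<'E'
from plan import *
for n in ('scene','side'):
    p,d=bot.camera(n); P=(cloud(n,d)-tL)@RL*1e3
    m=(abs(P[...,0]+105)<15)&(abs(P[...,1]+30)<40)&(P[...,2]>108)&(P[...,2]<136)
    print(n,'knob',m.sum(),np.median(P[m],0))
    for l,x,y in (('bar -y',(-76,-60),(-115,-40)),('bar +y',(-76,-60),(50,115)),('back',(65,78),(-100,100))):
        m=(P[...,0]>x[0])&(P[...,0]<x[1])&(P[...,1]>y[0])&(P[...,1]<y[1])&(P[...,2]>60)&(P[...,2]<110)
        print(n,l,m.sum(),np.round(np.median(P[m][:,2]),1) if m.sum() else '')
    a=p[100:280,110:350,::-1] 
    cv2.imwrite(f"pics/{n}10.png",cv2.resize(a,None,fx=3,fy=3,interpolation=cv2.INTER_CUBIC))
E
```

```text
13.35 loc [-101.97  -31.43  285.09] F [ 0.87 -0.67  0.68] M [-0.01 -0.14  0.  ] 0.0424
scene knob 56 [-109.37853002  -39.78775758  122.53574419]
scene bar -y 100 79.2
scene bar +y 70 79.5
scene back 155 79.4
side knob 33 [-107.85953164  -39.85154493  123.00202527]
side bar -y 59 79.7
side bar +y 40 79.8
side back 109 79.4
```

View pics/scene10.png

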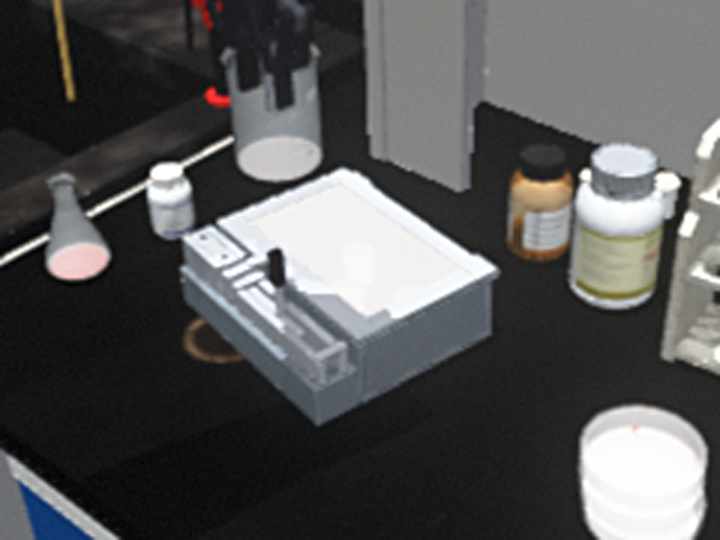

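The lid is still shut and the bystanders (flask 78,230; bottle 170,200; dishes 643,470) haven't moved. The knob's rough displacement in the images (53.5 mm) disagrees with the gripped travel (55.5 mm), so I'll measure it more precisely.

```bash
cat > kn.py <<'E'
from plan import *
from scipy.optimize import least_squares
# knob: dark pixels; render cylinder silhouette hull & match centroid of dark mask
def hull(n,y,x=-105,z0=102,z1=138):
    t=np.linspace(0,2*np.pi,40)
    pts=np.vstack([[(x+8*np.cos(a),y+8*np.sin(a),z) for a in t] for z in (z0,z1)])
    W=np.array([w(p) for p in pts]); return proj(n,W)
def render(n,y,x,S=8,win=None):
    u0,v0,u1,v1=win; h=cv2.convexHull((((hull(n,y,x)-[u0-.5,v0-.5])*S)).astype(np.float32))
    im=np.zeros(((v1-v0)*S,(u1-u0)*S),np.uint8); cv2.fillConvexPoly(im,np.round(h).astype(np.int32),255)
    return cv2.resize(im,(u1-u0,v1-v0),interpolation=cv2.INTER_AREA)/255.
def fit(n,p,y0,tag):
    c=hull(n,y0).mean(0); win=[int(c[0]-14),int(c[1]-14),int(c[0]+14),int(c[1]+14)]
    g=p[win[1]:win[3],win[0]:win[2]].astype(float).mean(-1)
    best=None
    for x in np.arange(-109,-100.9,1):
      for y in np.arange(y0-6,y0+6.01,.25):
        m=render(n,y,x,win=win)
        near=cv2.dilate((m>0).astype(np.uint8),np.ones((5,5)))>0
        # bg linear + knob level
        vv,uu=np.mgrid[:28,:28]
        bgmask=near
        A=np.stack([np.ones(near.sum()),m[near]],1); r=np.linalg.lstsq(A,g[near],rcond=None); 
        k=-np.corrcoef(m[near],g[near])[0,1]
        if best is None or k>best[0]: best=(k,x,y)
    print(n,tag,best)
if __name__=="__main__":
    for n in('scene','side'):
        fit(n,np.load(n+'0.npz')['p'],-90,'start')
        p,d=bot.camera(n); np.savez(n+'_end.npz',p=p,d=d); fit(n,p,-36,'now')
E
python3 kn.py
```

```text
scene start (np.float64(0.6947933635039989), np.float64(-103.0), np.float64(-84.25))
scene now (np.float64(0.7754337135724407), np.float64(-107.0), np.float64(-34.25))
side start (np.float64(0.8249143677770342), np.float64(-104.0), np.float64(-85.0))
side now (np.float64(0.788138154439815), np.float64(-106.0), np.float64(-35.5))
```

Run:
```python
import cv2,numpy as np
for n in('w7','w9'):
    p=cv2.imread(f'pics/{n}.png').mean(-1)
    for v in (232,240,248,256,264,272,278): print(n,v,p[v,228:292:1].astype(int).tolist())
a=np.hstack([cv2.imread('pics/w7.png')[150:300,130:380],cv2.imread('pics/w9.png')[150:300,130:380]])
cv2.imwrite('pics/cmp.png',cv2.resize(a,None,fx=1.6,fy=2.4*1.0,interpolation=cv2.INTER_CUBIC))
```

```text
w7 232 [135, 137, 137, 138, 137, 137, 138, 138, 137, 137, 137, 136, 137, 136, 137, 135, 116, 76, 50, 48, 50, 50, 50, 50, 51, 52, 52, 52, 51, 50, 51, 52, 51, 51, 51, 51, 51, 52, 52, 51, 51, 53, 65, 111, 133, 136, 137, 136, 136, 137, 136, 136, 137, 137, 136, 135, 136, 137, 136, 136, 136, 137, 139, 170]
w7 240 [85, 85, 86, 85, 85, 85, 86, 86, 86, 86, 86, 86, 87, 86, 83, 64, 51, 49, 50, 50, 51, 51, 51, 51, 50, 51, 51, 52, 49, 51, 51, 51, 52, 51, 52, 52, 50, 53, 52, 52, 51, 53, 53, 52, 59, 80, 88, 87, 89, 90, 91, 90, 91, 90, 91, 90, 90, 89, 88, 88, 89, 88, 90, 91]
w7 248 [106, 106, 107, 107, 107, 106, 107, 107, 108, 107, 107, 107, 107, 104, 84, 59, 50, 50, 50, 51, 53, 50, 51, 52, 53, 51, 52, 52, 52, 52, 52, 52, 54, 53, 53, 53, 52, 53, 53, 53, 54, 53, 54, 54, 54, 59, 92, 107, 121, 132, 125, 116, 111, 110, 109, 109, 108, 110, 109, 109, 109, 110, 112, 129]
w7 256 [155, 157, 155, 155, 153, 150, 147, 147, 145, 144, 142, 142, 139, 128, 83, 54, 51, 51, 51, 53, 54, 54, 54, 54, 55, 56, 56, 57, 57, 57, 58, 58, 59, 58, 56, 57, 56, 56, 56, 55, 55, 57, 56, 57, 55, 56, 80, 170, 213, 219, 218, 219, 219,
[... 2304 characters left out ...]
29, 229, 229, 229, 229, 229, 229, 229, 229, 229, 229, 229, 229, 229, 229, 229, 229, 229, 229, 229]
w9 272 [193, 192, 192, 192, 193, 193, 185, 130, 75, 61, 62, 62, 62, 63, 62, 62, 64, 62, 63, 65, 64, 65, 64, 64, 64, 65, 66, 65, 66, 65, 65, 66, 66, 65, 67, 67, 66, 66, 79, 152, 226, 233, 233, 233, 233, 233, 233, 233, 233, 233, 232, 233, 233, 232, 232, 232, 232, 232, 232, 232, 232, 232, 232, 231]
w9 278 [184, 185, 185, 185, 184, 184, 185, 184, 183, 170, 147, 109, 77, 68, 66, 65, 65, 65, 66, 67, 66, 65, 67, 67, 67, 67, 67, 68, 68, 68, 69, 69, 69, 69, 79, 123, 186, 222, 228, 228, 228, 228, 228, 228, 228, 228, 228, 228, 228, 228, 228, 228, 228, 228, 228, 228, 228, 228, 228, 228, 228, 227, 228, 228]
```

View pics/cmp.png

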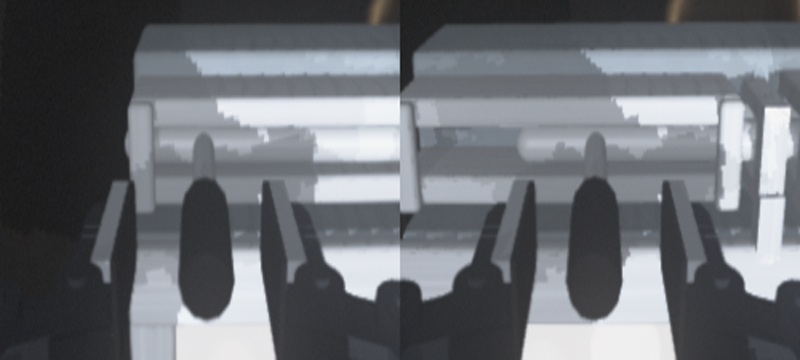

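The wrist pictures settle it. Before the grip, the knob's centre was at column 258.4, or 2.8 mm ahead of the TCP, so closing the jaws pulled the bolt back about 2.5 mm. That accounts for the mismatch. Now the knob is at about −31.7 mm and it was at −32.3 mm while gripped, so it hasn't sprung back. I'll hand the job in.

Run:
```python
from workcell import bot
print(bot.job_done(), bot.get_obs()['clock'])
```

```text
the job is handed in; nothing more can be done
the job is handed in; nothing more can be done
```

The lid is shut and the bolt is through the eye and into the keeper, resting about 3 mm into the spring pin. I handed the job in at about 13.5 s. It reports no verdict, so the checks below are my own.

- **Lid:** I pushed the front bar down with closed fingertips until it stopped at z = 80.0 mm with an 11 N contact force. After I let go, both cameras still showed the top at 79–80 mm all round.
- **Bolt:** I gripped the knob and slid it against about 8 N of drag. The pin showed as a clear step in push, and I stopped about 3 mm in, at 13.1 N total. That puts the pin's push at about 4.5–5 N, agreed by force, moment and travel; home is over 3 N and ramming is over 15 N.
- **Release:** I eased the arm back to about 2 N of push, opened the gripper and lifted clear, and the force readings fell to about zero. The wrist picture put the knob at −31.7 mm, against −32.3 mm while gripped, so it had not sprung back.
- **Bystanders:** the flask, small bottle and dishes looked unmoved in the last picture.

**Disagreements:** the camera-measured knob displacement (about 53.5 mm) first disagreed with the gripped travel (55.5 mm). The wrist images explain this: closing the jaws pulled the bolt back about 2.5 mm before the slide. One attempt to measure the knob from its outline in the scene and side pictures fitted poorly, so I didn't rely on it.

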